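# Line up the press-setting gauge posts by height

## Robot

A 6-joint arm with a two-finger parallel gripper is mounted at the origin on the work surface. World frame = base frame: x ahead of the robot, y to its left, z up, the work surface at z = 0. Lengths are in m, angles in rad, forces in N, time in s.
With the tool pointing down it reaches from about 0.375 to 0.9 m from the base axis. Payload 3.1 kg.
Tool frame: the origin (TCP) lies at the centre of the arm's flange, where the gripper is bolted on; the fingertips stand robot.tip_extent ahead of it and the grasp point (between the pads) lies 164 mm ahead of it (robot.tip_extent is the distance from the TCP to the fingertips, in m); z points along the fingers, y is the line along which they close (so a half turn about z gives the same grasp; the last joint's range is limited). The gripper opens to 87 mm and grips with 3 to 60 N. Pads are 19 mm wide; open, the fingers measure 117 mm over their backs; the gripper's body (75 mm by 190 mm) begins 51 mm behind the grasp point.
Start: joints at [1.127, 0.527, 1.433, -0, 1.181, -0.178], TCP at [0.164, 0.603, 0.405] pointing down, gripper open.
Joint ranges: [-3.08, 3.08], [-0.75, 2.2], [0.22, 2.44], [-1.43, 4.57], [0, 2.65], [-2.85, 2.85]. Speed limits (rad/s): [2.79, 2.79, 3.14, 3.14, 3.14, 3.14].

## Interface

Orientations are given as a unit quaternion [x, y, z, w].
In Python, from rig import get_obs, camera, hand_in, cut_out, robot gives the robot as it stands.
- The arm moves only by the tool step_arm, never from a script. Its argument "rows" is a list of rows, each a list of 6 numbers: the shift along the world's x, y, z in m, then the turn, a rotation vector about the world's x, y, z in degrees. A call has 1 to 12 rows; each row shifts and turns the commanded pose from where the row before left it; what a row does not reach is not made up. A row lasts 1/8 s, in which the tool goes at most 62.5 mm and 10.7 degrees, less where a joint would pass 70% of its speed; a pose out of reach is approached as far as the arm can. A call is refused whole if a number of a shift passes 0.0625 or a number of a turn 10.7, either way. A call with a gripper value outside its range is refused whole. "jaw" is the finger opening in m, from 0 to 0.087, set as the call begins (left out, the last holds). The fingers move at their own pace and stop on an object; "squeeze" is the grip in N (left out, the last holds). Time passes only in rows, so rows that do not move let the fingers close. It gives the time, the measured TCP pose, the force, the opening and the grip force at its end, in the units of the state.
- get_obs(): the state, without advancing time (a new reading comes with each control period).
- camera(name): name is "scene" or "top" or "wrist"; returns a dict with "pixels" (420x560x3 uint8, blue, green, red), "depth" (420x560 float32, m along the optical axis (not along the pixel's ray), 0 where there is no reading), "fov_y" (degrees; the focal length in pixels is half the picture's height over the tangent of half this angle, whatever the lens; pixels are square), "cx", "cy" (the principal point, pixels), "k1" (the pictures are not rectified: a ray, as slopes to the right and down, at radius r is drawn at 1 + k1 r^2 times it, then the intrinsics apply), "extrinsics" (4x4, takes a point from camera to world coordinates); the wrist camera has in their place "mount" (4x4, takes a point from camera to tool coordinates, whose origin is the TCP and whose axes are the flange's). Camera axes: x right, y up, looking along -z (the intrinsics and any distortion apply to the point x, -y, -z); pixel columns grow to the right and rows downward; lengths in m; the calibration is good to about 2 mm. A picture is of the moment at which its call begins: read the wrist's pose just before it.
- hand_in(): hands the job in; it is judged then, once.
Trained networks look in the newest picture that a camera, given by its name, has taken for a name from the list of things; names that differ only in an ending like _2 or _b are one class to them, and where a whole thing is asked for, a point or a joint stands for the part that bears it (a point fixed in the world has none). Each returns a list of dicts, best first, with "confidence" (0 to 1); they miss things now and then, are a little off and sometimes report something else, mostly with a low value. They report only what shows in the picture. A call takes as long as a camera call.
- cut_out(label, camera): "region" (420x560 bool, what is visible of it) and "extent" ([centre column, centre row, width, height] in pixels, round what is visible of it).
The state is a dict: "time": time; "q": joint angles; "joint_velocities": joint speeds; "joint_torque": joint torques, N m; "position": TCP position; "tool_rot": TCP orientation; "ft_force": force on the tool from outside, world axes, zero at the start; "moment": the same for the moment, N m; "grip_width": finger opening in m; "grip_force": force on a finger pad.
Only numpy, scipy, OpenCV 4.12 (cv2) and the standard library are available. Lean on these libraries where they do the work, as an engineer would, in place of code of your own. Each camera call takes 0.05 s, during which the arm holds its last target. There are 200 camera calls.

## Task

Line up the four steel gauge posts on the gauge rail in order of height: the tallest centred on the orange seat by the orange end block, then stepping down seat by seat to the shortest at the other end. Stand each one upright on its seat, setting it down rather than dropping it, and leave the reel and the screwdriver where they lie.

Things in the scene. Friction and masses are not known exactly. Their poses are not given: they have to be found in the camera images.
- post_blue: The tallest gauge post, loose: a round bare-steel post 105 mm tall in all, standing upright, with a blue cap (5 mm) on its top end. Shank 30 mm diameter (grip here), on a round dark foot flange 44 mm diameter and 8 mm thick. 0.2 to 0.7 kg. Origin: centre of its underside; z up along the post.
- post_green: The second tallest gauge post, loose: a round bare-steel post 85 mm tall in all, standing upright, with a green cap (5 mm) on its top end. Shank 30 mm diameter (grip here), on a round dark foot flange 44 mm diameter and 8 mm thick. 0.2 to 0.7 kg. Origin: centre of its underside; z up along the post.
- post_yellow: The third tallest gauge post, loose: a round bare-steel post 65 mm tall in all, standing upright, with a yellow cap (5 mm) on its top end. Shank 30 mm diameter (grip here), on a round dark foot flange 44 mm diameter and 8 mm thick. 0.2 to 0.7 kg. Origin: centre of its underside; z up along the post.
- post_red: The shortest gauge post, loose: a round bare-steel post 45 mm tall in all, standing upright, with a red cap (5 mm) on its top end. Shank 30 mm diameter (grip here), on a round dark foot flange 44 mm diameter and 8 mm thick. 0.2 to 0.7 kg. Origin: centre of its underside; z up along the post.
- seat_orange: First seat from the rail's orange end: fixed flat orange disc, 60 mm diameter, 3 mm proud of the rail. Origin: centre of its top face, 17 mm above the table; z up, x along the rail towards the orange end. An orange block (18 mm thick, 76 mm wide, top 30 mm above the table) stands across the rail, centred 54 mm beyond this seat's centre.
- seat_black: Second seat from the rail's orange end: fixed flat black disc, 60 mm diameter, 3 mm proud of the rail. Origin: centre of its top face, 17 mm above the table; z up, x along the rail towards the orange end. 70 mm from the first seat. The rail is a fixed slate-blue bar, 315 x 76 x 14 mm, lying at any angle; the seats run in a straight line along its middle.
- seat_grey: Third seat from the rail's orange end: fixed flat grey disc, 60 mm diameter, 3 mm proud of the rail. Origin: centre of its top face, 17 mm above the table; z up, x along the rail towards the orange end. 70 mm from the second seat.
- seat_white: Fourth and last seat from the rail's orange end: fixed flat white disc, 60 mm diameter, 3 mm proud of the rail. Origin: centre of its top face, 17 mm above the table; z up, x along the rail towards the orange end. 70 mm from the third seat.
- reel: Bystander, loose: small cardboard reel of copper terminals lying flat, 90 mm diameter, 30 mm high. Origin: centre of its underside.
- screwdriver: Bystander, loose: screwdriver, 190 mm long, lying on the table beyond the posts. Origin: on its underside, about mid-length; x along it, towards the tip.

How it is judged:
At the end, for the whole second after the job is handed in: Blue, green, yellow, red posts stand on the orange, black, grey, white seats in that order, each within 12 mm of the seat's centre, underside within -3/+4 mm of its face, upright within 0.08 rad, released, at rest; reel and screwdriver within 20 mm of their starts (horizontal distance between post_blue and seat_orange below 0.012 m and z of post_blue in the frame of seat_orange between -0.003 and 0.004 m and angle between each of post_blue, post_green, post_yellow, post_red's own z axis and vertical below 0.08 rad and linear speed of each of post_blue, post_green, post_yellow, post_red below 0.02 m/s and angular speed of each of post_blue, post_green, post_yellow, post_red below 0.2 rad/s and horizontal distance between post_green and seat_black below 0.012 m and z of post_green in the frame of seat_black between -0.003 and 0.004 m and horizontal distance between post_yellow and seat_grey below 0.012 m and z of post_yellow in the frame of seat_grey between -0.003 and 0.004 m and horizontal distance between post_red and seat_white below 0.012 m and z of post_red in the frame of seat_white between -0.003 and 0.004 m and distance of each of reel, screwdriver from where it was at the start of the episode below 0.02 m); the robot touches nothing.
It fails at once if a post is dropped (falls free at over 0.45 m/s, a drop of more than about 10 mm) ((linear speed of post_blue above 0.45 m/s and contact force between post_blue and the arm below 0.05 N and contact force between post_blue and the fingers below 0.05 N) or (linear speed of post_green above 0.45 m/s and contact force between post_green and the arm below 0.05 N and contact force between post_green and the fingers below 0.05 N) or (linear speed of post_yellow above 0.45 m/s and contact force between post_yellow and the arm below 0.05 N and contact force between post_yellow and the fingers below 0.05 N) or (linear speed of post_red above 0.45 m/s and contact force between post_red and the arm below 0.05 N and contact force between post_red and the fingers below 0.05 N)).
It fails at once if the reel or the screwdriver is moved more than 20 mm (distance of any of reel, screwdriver from where it was at the start of the episode above 0.02 m).
It also fails if it takes over 109 s, if anything falls off the work surface, if the arm or the gripper's body presses on something with over 40 N, if the wrist force passes 120 N, or if a joint passes its speed limit or range.

## Working session

There is one attempt and no reset: what is moved stays moved. The work goes in short steps, Python scripts to look and compute and a tool call to move; the robot and the scene stay as the last step left them, time stands still between calls to the robot, and variables do not carry over. Pictures are saved under pics/ and viewed, at most 14 in all, crops included, and the job is handed in when it is done.

Besides the shell and the picture viewer there is one more tool, called after ">>>" by a JSON object that holds its "op" and its "data". step_arm: Moves the arm, as the interface text tells. Its arguments: {"type":"object","properties":{"rows":{"type":"array"},"jaw":{"type":"number"},"squeeze":{"type":"number"}},"required":["rows"]}

```bash
ls; mkdir -p pics; cat > h.py <<'E'
import numpy as np, cv2
from rig import get_obs, camera, hand_in, cut_out, robot
from scipy.spatial.transform import Rotation as R
def pose():
    o=get_obs(); T=np.eye(4); T[:3,:3]=R.from_quat(o['tool_rot']).as_matrix(); T[:3,3]=o['position']; return T
def shot(n):
    T=pose(); c=camera(n)
    c['E']=np.array(c['extrinsics']) if 'extrinsics' in c else T@np.array(c['mount'])
    c['f']=210/np.tan(np.radians(c['fov_y'])/2); return c
def rays(c,px):
    px=np.atleast_2d(np.array(px,float)); d=(px-[c['cx'],c['cy']])/c['f']; s=d.copy()
    for _ in range(20): s=d/(1+c['k1']*(s**2).sum(1,keepdims=True))
    return np.c_[s[:,0],-s[:,1],-np.ones(len(s))]
def world(c,px,depth=None):
    px=np.atleast_2d(px); r=rays(c,px)
    if depth is None: depth=c['depth'][px[:,1].astype(int),px[:,0].astype(int)]
    return (r*np.array(depth)[:,None])@c['E'][:3,:3].T+c['E'][:3,3]
def onplane(c,px,z):
    d=rays(c,px)@c['E'][:3,:3].T; o=c['E'][:3,3]; return o+d*((z-o[2])/d[:,2:3])
E
cat > look.py <<'E'
import sys
from h import *
N=['post_blue','post_green','post_yellow','post_red','seat_orange','seat_black','seat_grey','seat_white','reel','screwdriver']
print(robot.tip_extent if hasattr(robot,'tip_extent') else robot)
for n in sys.argv[2:]:
    c=shot(n); cv2.imwrite(f'pics/{sys.argv[1]}_{n}.png',c['pixels'])
    for l in N:
        for d in cut_out(l,n)[:2]:
            if d['confidence']<.3: continue
            v,u=np.nonzero(d['region']&(c['depth']>0))
            if not len(u): continue
            P=world(c,np.c_[u,v]); zt=np.percentile(P[:,2],97); Q=P[P[:,2]>zt-.004] if 'post' in l else P
            print(n,l,round(d['confidence'],2),np.round(d['extent']).astype(int),'n',len(u),'med',np.median(Q,0).round(4),'mid',((Q.max(0)+Q.min(0))/2).round(4),'zt',zt.round(4))
o=get_obs(); print(o['time'],np.round(o['position'],4),np.round(o['tool_rot'],4),o['grip_width'])
E
python3 look.py a top scene wrist
```

```text
pics
0.1822
top post_blue 0.8 [328 287  21  21] n 336 med [ 0.4399 -0.1195  0.1067] mid [ 0.4411 -0.1205  0.1072] zt 0.1086
top post_green 0.7 [385 286  30  16] n 315 med [ 0.4407 -0.259   0.0867] mid [ 0.4408 -0.2597  0.0878] zt 0.0887
top post_yellow 0.66 [323 225  18  14] n 226 med [ 0.5886 -0.1137  0.0662] mid [ 0.5888 -0.1133  0.0671] zt 0.0684
top post_red 0.51 [389 217  23  16] n 273 med [ 0.6104 -0.2817  0.0464] mid [ 0.6084 -0.2815  0.0482] zt 0.0482
top seat_orange 0.66 [240 276  26  32] n 504 med [0.4733 0.092  0.0175] mid [0.4742 0.0922 0.0164] zt 0.021
top seat_black 0.94 [214 261  25  27] n 491 med [0.5101 0.1526 0.0175] mid [0.5102 0.1528 0.0164] zt 0.0208
top seat_grey 0.82 [189 247  25  16] n 402 med [0.5452 0.2117 0.0174] mid [0.5451 0.2127 0.0173] zt 0.021
top seat_white 0.96 [167 230  19  22] n 435 med [0.5823 0.2685 0.0176] mid [0.5824 0.2696 0.0174] zt 0.021
top reel 0.48 [345 157  11  74] n 403 med [ 0.7884 -0.1746  0.0225] mid [ 0.7569 -0.1743  0.0149] zt 0.0281
top screwdriver 0.8 [344 158   9  71] n 389 med [ 0.7962 -0.1732  0.0226] mid [ 0.7577 -0.1741  0.0
[... 970 characters left out ...]
9 med [0.5496 0.2093 0.0173] mid [0.5464 0.2096 0.0171] zt 0.0194
scene seat_grey 0.63 [222 227  23  34] n 589 med [ 0.6031 -0.1138  0.034 ] mid [ 0.5722 -0.112   0.0339] zt 0.0664
scene seat_white 0.89 [390 199  28  18] n 400 med [0.5856 0.2699 0.017 ] mid [0.5824 0.2703 0.0165] zt 0.0193
scene reel 0.61 [315 292  48  53] n 1976 med [0.7986 0.0147 0.0296] mid [0.7787 0.0183 0.0164] zt 0.0319
scene reel 0.48 [225 226  24  34] n 578 med [ 0.6032 -0.1142  0.035 ] mid [ 0.5722 -0.1126  0.0337] zt 0.0664
scene screwdriver 0.79 [205 307  33  86] n 874 med [ 0.8062 -0.1758  0.0224] mid [ 0.7533 -0.173   0.0138] zt 0.0267
1.65 [0.1635 0.6032 0.4048] [0.132  0.9912 0.     0.    ] 0.08673206158823624
```

View pics/a_top.png

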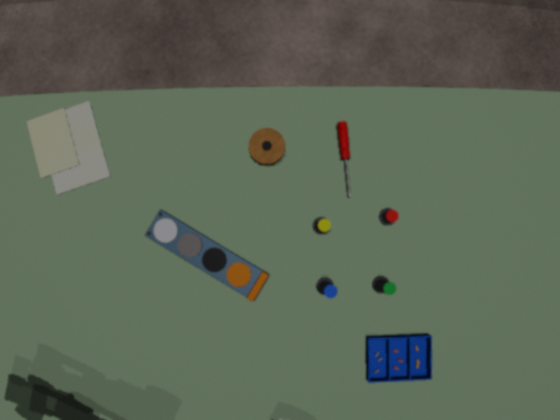

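View pics/a_scene.png

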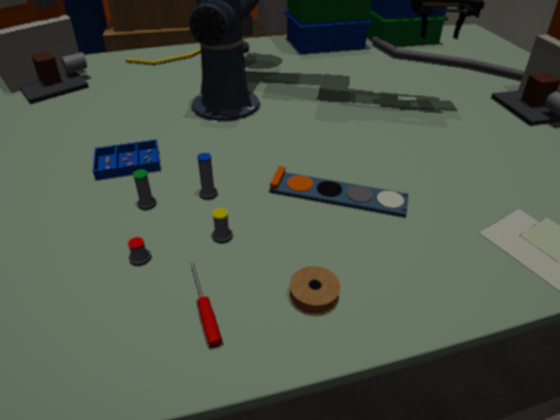

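>>> {"op": "step_arm", "data": {"rows": [[0.036,-0.042,0,0,0,-10.6],[0.036,-0.042,0,0,0,-10.6],[0.036,-0.042,0,0,0,-10.6],[0.036,-0.042,0,0,0,-10.6],[0.036,-0.042,0,0,0,-10.6],[0.036,-0.042,0,0,0,-10.6],[0.036,-0.042,0,0,0,-10.6],[0.036,-0.042,0,0,0,-10.6],[0.036,-0.042,0,0,0,-10.6],[0.036,-0.042,0,0,0,-10.6],[0,0,0,0,0,0],[0,0,0,0,0,0]]}}

```text
time: 3.15
position: [0.5232, 0.1832, 0.4045]
tool_rot: [0.871, 0.491, -0.001, -0.0]
ft_force: [-0.3, 0.4, 0.2]
grip_width: 0.0867
grip_force: 0.0
```

```bash
python3 look.py b wrist; python3 -c "
from h import *
c=shot('wrist');print(np.round(c['mount'],3),c['fov_y'],c['k1'])"
```

```text
0.1822
wrist seat_orange 0.86 [286 259  42  42] n 1405 med [0.4741 0.0941 0.017 ] mid [0.472  0.0926 0.0161] zt 0.0184
wrist seat_black 0.67 [286 215  42  44] n 1654 med [0.5102 0.1525 0.017 ] mid [0.5099 0.152  0.016 ] zt 0.0184
wrist seat_grey 0.64 [287  99  47  56] n 2066 med [0.5821 0.2715 0.0172] mid [0.5822 0.271  0.0172] zt 0.0188
wrist seat_grey 0.62 [288 160  48  50] n 1906 med [0.5462 0.2125 0.017 ] mid [0.5461 0.2123 0.0164] zt 0.0185
wrist seat_white 0.78 [287  98  49  56] n 2135 med [0.5824 0.2717 0.0172] mid [0.5816 0.2707 0.0168] zt 0.0187
wrist reel 0.86 [520 192  79  77] n 4571 med [0.7795 0.0277 0.03  ] mid [0.7969 0.008  0.0157] zt 0.0317
3.7 [0.5234 0.1835 0.4048] [0.871  0.4914 0.     0.    ] 0.08720772738435076
[[ 0.     0.96   0.281  0.077]
 [ 1.    -0.    -0.    -0.002]
 [-0.     0.281 -0.96   0.02 ]
 [ 0.     0.     0.     1.   ]] 69.51983789447162 -0.057175765727459985
```

View pics/b_wrist.png

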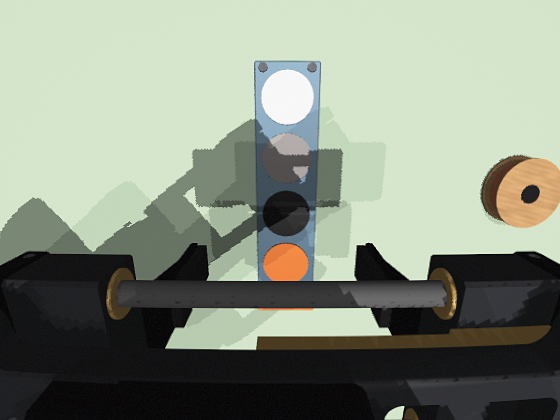

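>>> {"op": "step_arm", "data": {"rows": [[-0.007,-0.054,0,0,0,0],[-0.007,-0.054,0,0,0,0],[-0.007,-0.054,0,0,0,0],[-0.007,-0.054,0,0,0,0],[-0.007,-0.054,0,0,0,0],[-0.007,-0.054,0,0,0,0],[-0.007,-0.054,0,0,0,0],[-0.007,-0.054,0,0,0,0],[-0.007,-0.054,0,0,0,0],[0,0,0,0,0,0],[0,0,0,0,0,0]]}}

```text
time: 5.12
position: [0.4602, -0.3025, 0.4044]
tool_rot: [0.871, 0.491, 0.0, -0.001]
ft_force: [0.5, 0.8, 0.1]
grip_width: 0.0875
grip_force: 0.0
```

```bash
python3 look.py c wrist
```

```text
0.1822
wrist post_blue 0.72 [172  54  75  58] n 2502 med [ 0.4396 -0.1197  0.1054] mid [ 0.4391 -0.1191  0.1051] zt 0.1065
wrist post_green 0.67 [248 170  45  45] n 1316 med [ 0.4407 -0.2591  0.0852] mid [ 0.4404 -0.2594  0.0848] zt 0.0864
wrist post_yellow 0.41 [293   3  21   1] n 91 med [ 0.5785 -0.13    0.0079] mid [ 0.5796 -0.1288  0.0077] zt 0.0094
wrist post_red 0.67 [384 109  48  38] n 1293 med [ 0.6088 -0.2804  0.0455] mid [ 0.6089 -0.2807  0.0453] zt 0.0467
wrist reel 0.47 [172  51  71  56] n 2460 med [ 0.4431 -0.1267  0.091 ] mid [ 0.4396 -0.1083  0.053 ] zt 0.1065
wrist screwdriver 0.63 [249 170  44  45] n 1287 med [ 0.4454 -0.2575  0.0845] mid [ 0.4327 -0.2619  0.043 ] zt 0.0864
5.675 [ 0.4606 -0.3025  0.4048] [0.871  0.4913 0.     0.    ] 0.08685455599360223
```

View pics/c_wrist.png

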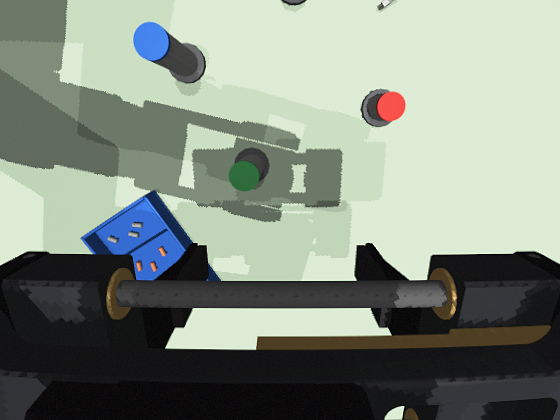

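>>> {"op": "step_arm", "data": {"rows": [[-0.02,0.043,0,0,0,0],[0,0,-0.01,0,0,0],[0,0,-0.05,0,0,0],[0,0,-0.05,0,0,0],[0,0,-0.05,0,0,0],[0,0,-0.03,0,0,0],[0,0,0,0,0,0],[0,0,0,0,0,0]]}}

```text
time: 6.68
position: [0.4411, -0.2605, 0.2154]
tool_rot: [0.871, 0.491, 0.0, 0.001]
ft_force: [0.6, -0.3, -0.2]
grip_width: 0.0871
grip_force: 0.0
```

>>> {"op": "step_arm", "data": {"rows": [[0,0,0,0,0,0],[0,0,0,0,0,0],[0,0,0,0,0,0],[0,0,0,0,0,0],[0,0,0,0,0,0],[0,0,0,0,0,0],[0,0,0,0,0,0],[0,0,0,0,0,0]], "jaw": 0, "squeeze": 40}}

```text
time: 7.68
position: [0.441, -0.2602, 0.2148]
tool_rot: [0.871, 0.491, 0.0, 0.001]
ft_force: [1.4, -1.1, -0.5]
grip_width: 0.0292
grip_force: 40.0
```

>>> {"op": "step_arm", "data": {"rows": [[0,0,0.02,0,0,0],[0,0,0.04,0,0,0],[0,0,0.05,0,0,0],[0.004,0.03,0.04,0,0,0],[0.008,0.05,0,0,0,0],[0.008,0.05,0,0,0,0],[0.01,0.052,0,0,0,0],[0.01,0.06,0,0,0,0],[0.01,0.06,0,0,0,0],[0.01,0.06,0,0,0,0],[0.008,0.05,0,0,0,0],[0,0,0,0,0,0]]}}

```text
time: 9.18
position: [0.5075, 0.1555, 0.3635]
tool_rot: [0.87, 0.494, -0.001, -0.001]
ft_force: [-0.1, -0.7, -6.7]
grip_width: 0.0293
grip_force: 40.0
```

>>> {"op": "step_arm", "data": {"rows": [[0,0,0,0,0,0],[0,0,-0.03,0,0,0],[0,0,-0.04,0,0,0],[0,0,-0.03,0,0,0],[0,0,-0.02,0,0,0],[0,0,0,0,0,0],[0,0,0,0,0,0]]}}

```text
time: 10.05
position: [0.5089, 0.1513, 0.2453]
tool_rot: [0.871, 0.49, 0.0, 0.0]
ft_force: [0.5, -0.2, -5.6]
grip_width: 0.0294
grip_force: 40.0
```

>>> {"op": "step_arm", "data": {"rows": [[0.001,0,-0.005,0,0,0],[0,0,-0.005,0,0,0],[0,0,-0.002,0,0,0],[0,0,-0.001,0,0,0],[0,0,0,0,0,0],[0,0,0,0,0,0]]}}

```text
time: 10.8
position: [0.5095, 0.1523, 0.2318]
tool_rot: [0.871, 0.491, -0.0, -0.0]
ft_force: [0.0, 0.8, -5.0]
grip_width: 0.0294
grip_force: 40.0
```

>>> {"op": "step_arm", "data": {"rows": [[0,0,-0.001,0,0,0],[0,0,0,0,0,0]]}}

```text
time: 11.05
position: [0.5095, 0.1523, 0.2317]
tool_rot: [0.871, 0.491, 0.0, 0.0]
ft_force: [-1.8, 0.3, 4.9]
grip_width: 0.0295
grip_force: 40.0
```

>>> {"op": "step_arm", "data": {"rows": [[0,0,0,0,0,0],[0,0,0,0,0,0],[0,0,0,0,0,0],[0,0,0,0,0,0],[0,0,0,0,0,0],[0,0,0.02,0,0,0],[0,0,0.05,0,0,0],[0,0,0.05,0,0,0],[0,0,0.05,0,0,0],[0,0,0,0,0,0]], "jaw": 0.087}}

```text
time: 12.3
position: [0.5106, 0.1524, 0.405]
tool_rot: [0.871, 0.491, 0.005, 0.002]
ft_force: [-0.1, -0.4, -0.7]
grip_width: 0.0871
grip_force: 0.0
```

```bash
python3 look.py d top | grep -E 'green|black|^[0-9]'
```

```text
0.1822
top post_green 0.58 [216 260  19  19] n 56 med [0.5242 0.1515 0.1036] mid [0.5242 0.1515 0.1036] zt 0.0713
top seat_black 0.57 [214 261  21  21] n 106 med [0.5005 0.135  0.0178] mid [0.5092 0.1466 0.0196] zt 0.0238
12.85 [0.5096 0.1522 0.4001] [ 8.711e-01  4.911e-01 -6.000e-04 -3.000e-04] 0.08674608218069216
```

>>> {"op": "step_arm", "data": {"rows": [[-0.014,-0.054,0,0,0,0],[-0.014,-0.054,0,0,0,0],[-0.014,-0.054,0,0,0,0],[-0.014,-0.054,0,0,0,0],[-0.014,-0.055,0,0,0,0],[0,0,0,0,0,0],[0,0,0,0,0,0]]}}

```text
time: 13.72
position: [0.4394, -0.1188, 0.4006]
tool_rot: [0.871, 0.491, -0.0, -0.0]
ft_force: [-0.3, 0.4, -0.0]
grip_width: 0.087
grip_force: 0.0
```

>>> {"op": "step_arm", "data": {"rows": [[0,0,-0.03,0,0,0],[0,0,-0.05,0,0,0],[0,0,-0.05,0,0,0],[0,0,-0.04,0,0,0],[0,0,0,0,0,0],[0,0,0,0,0,0]]}}

```text
time: 14.48
position: [0.4402, -0.118, 0.2316]
tool_rot: [0.871, 0.492, 0.0, 0.0]
ft_force: [0.5, 0.6, -0.0]
grip_width: 0.0875
grip_force: 0.0
```

>>> {"op": "step_arm", "data": {"rows": [[0,0,0,0,0,0],[0,0,0,0,0,0],[0,0,0,0,0,0],[0,0,0,0,0,0],[0,0,0,0,0,0],[0,0,0,0,0,0],[0,0,0,0,0,0],[0,0,0,0,0,0]], "jaw": 0}}

```text
time: 15.48
position: [0.4402, -0.1192, 0.2308]
tool_rot: [0.871, 0.491, 0.001, 0.001]
ft_force: [1.5, -1.7, -0.7]
grip_width: 0.0294
grip_force: 40.0
```

>>> {"op": "step_arm", "data": {"rows": [[0,0,0.02,0,0,0],[0,0,0.04,0,0,0],[0,0,0.04,0,0,0],[0.003,0.02,0,0,0,0],[0.008,0.05,0,0,0,0],[0.009,0.05,0,0,0,0],[0.008,0.05,0,0,0,0],[0.005,0.041,0,0,0,0],[0,0,0,0,0,0],[0,0,0,0,0,0]]}}

```text
time: 16.73
position: [0.4715, 0.0922, 0.3298]
tool_rot: [0.871, 0.492, -0.002, -0.001]
ft_force: [0.3, -0.2, -5.5]
grip_width: 0.0295
grip_force: 40.0
```

>>> {"op": "step_arm", "data": {"rows": [[0,0,-0.02,0,0,0],[0,0,-0.03,0,0,0],[0,0,-0.02,0,0,0],[0,0,0,0,0,0],[0,0,0,0,0,0]]}}

```text
time: 17.35
position: [0.4728, 0.0914, 0.2611]
tool_rot: [0.871, 0.491, 0.0, 0.0]
ft_force: [0.7, 0.2, -6.5]
grip_width: 0.0292
grip_force: 40.0
```

>>> {"op": "step_arm", "data": {"rows": [[0.001,0.001,-0.005,0,0,0],[0,0,-0.005,0,0,0],[0,0,-0.002,0,0,0],[0,0,-0.001,0,0,0],[0,0,0,0,0,0],[0,0,0,0,0,0]]}}

```text
time: 18.1
position: [0.4736, 0.0932, 0.2478]
tool_rot: [0.871, 0.491, 0.0, 0.0]
ft_force: [0.2, -0.5, -6.4]
grip_width: 0.0289
grip_force: 40.0
```

>>> {"op": "step_arm", "data": {"rows": [[0,0,-0.001,0,0,0],[0,0,0,0,0,0]]}}

```text
time: 18.35
position: [0.4735, 0.0932, 0.2477]
tool_rot: [0.871, 0.491, 0.0, 0.0]
ft_force: [-2.4, 0.1, 5.6]
grip_width: 0.0293
grip_force: 40.0
```

>>> {"op": "step_arm", "data": {"rows": [[0,0,0,0,0,0],[0,0,0,0,0,0],[0,0,0,0,0,0],[0,0,0,0,0,0],[0,0,0,0,0,0],[0,0,0.02,0,0,0],[0,0,0.05,0,0,0],[0,0,0.05,0,0,0],[0,0,0.03,0,0,0],[0,0,0,0,0,0],[0,0,0,0,0,0]], "jaw": 0.087}}

```text
time: 19.73
position: [0.473, 0.0932, 0.3959]
tool_rot: [0.871, 0.491, -0.001, -0.0]
ft_force: [-0.3, -0.3, -0.6]
grip_width: 0.087
grip_force: 0.0
```

>>> {"op": "step_arm", "data": {"rows": [[0.02,-0.04,0,0,0,0],[0.03,-0.05,0,0,0,0],[0.03,-0.05,0,0,0,0],[0.02,-0.04,0,0,0,0],[0.015,-0.026,0,0,0,0],[0,0,0,0,0,0],[0,0,0,0,0,0],[0,0,0,0,0,0]]}}

```text
time: 20.72
position: [0.5878, -0.1115, 0.3961]
tool_rot: [0.871, 0.492, -0.001, -0.001]
ft_force: [0.0, -0.4, -0.1]
grip_width: 0.0869
grip_force: 0.0
```

```bash
python3 look.py e top scene
```

```text
0.1822
top post_blue 0.79 [237 276  19  21] n 308 med [0.4741 0.0931 0.1231] mid [0.473  0.0943 0.1244] zt 0.1254
top post_green 0.67 [211 257  23  18] n 287 med [0.5107 0.1529 0.1031] mid [0.5096 0.1528 0.1041] zt 0.1053
top seat_orange 0.59 [240 277  25  30] n 188 med [0.4828 0.0797 0.0173] mid [0.4734 0.0921 0.0202] zt 0.0212
top seat_black 0.62 [167 230  21  22] n 448 med [0.5825 0.2709 0.0172] mid [0.5825 0.2717 0.0167] zt 0.0208
top seat_black 0.44 [212 259  22  23] n 177 med [0.5174 0.1404 0.0176] mid [0.5092 0.1514 0.0191] zt 0.0212
top seat_grey 0.61 [190 243  27  19] n 437 med [0.5453 0.2112 0.0173] mid [0.5464 0.21   0.0169] zt 0.0212
top seat_white 0.7 [165 232  22  23] n 463 med [0.5821 0.2708 0.0172] mid [0.5824 0.2714 0.0167] zt 0.0208
top seat_white 0.6 [189 245  24  22] n 418 med [0.5453 0.2109 0.0174] mid [0.5451 0.21   0.0169] zt 0.0212
top reel 0.59 [265 147  36  40] n 1091 med [0.7842 0.0197 0.03  ] mid [0.7856 0.0199 0.0175] zt 0.0335
top screwdriver 0.96 [345 143   8  48] n 408 med [ 0.7945 -0.1734  0.0227] mid [ 0.7909 -0.1765  0.015 ] zt 0.0281
top screwdrive
[... 698 characters left out ...]
 med [0.4924 0.0769 0.0174] mid [0.4783 0.0894 0.0173] zt 0.0197
scene seat_grey 0.77 [362 193  30  23] n 349 med [0.549  0.2098 0.0171] mid [0.545  0.2098 0.0161] zt 0.019
scene seat_grey 0.74 [330 171  19  38] n 535 med [0.5212 0.147  0.0657] mid [0.4478 0.184  0.0517] zt 0.1035
scene seat_white 0.76 [390 199  26  20] n 361 med [0.5861 0.2682 0.0173] mid [0.5822 0.2691 0.0162] zt 0.0193
scene reel 0.79 [314 291  52  53] n 2081 med [0.799  0.0146 0.0296] mid [0.7815 0.0203 0.0161] zt 0.0318
scene screwdriver 0.81 [205 308  29  93] n 901 med [ 0.8066 -0.176   0.0223] mid [ 0.7563 -0.1737  0.013 ] zt 0.0268
21.825 [ 0.5885 -0.1128  0.3967] [ 0.8711  0.4911 -0.     -0.    ] 0.08703991650901201
```

View pics/e_scene.png

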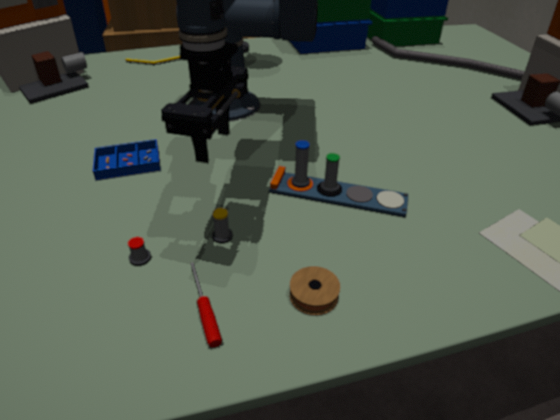

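>>> {"op": "step_arm", "data": {"rows": [[0,0,-0.03,0,0,0],[0,-0.001,-0.05,0,0,0],[0,0,-0.05,0,0,0],[0,0,-0.04,0,0,0],[0,0,-0.022,0,0,0],[0,0,0,0,0,0],[0,0,0,0,0,0]]}}

```text
time: 22.7
position: [0.5891, -0.114, 0.2056]
tool_rot: [0.871, 0.491, 0.001, 0.001]
ft_force: [1.1, -0.2, -0.3]
grip_width: 0.0869
grip_force: 0.0
```

>>> {"op": "step_arm", "data": {"rows": [[0,0,0,0,0,0],[0,0,0,0,0,0],[0,0,0,0,0,0],[0,0,0,0,0,0],[0,0,0,0,0,0],[0,0,0,0,0,0],[0,0,0,0,0,0],[0,0,0,0,0,0]], "jaw": 0}}

```text
time: 23.7
position: [0.589, -0.114, 0.2048]
tool_rot: [0.871, 0.491, 0.0, 0.001]
ft_force: [1.4, -0.4, -0.4]
grip_width: 0.029
grip_force: 40.0
```

>>> {"op": "step_arm", "data": {"rows": [[0,0,0.02,0,0,0],[0,0,0.05,0,0,0],[0,0,0.05,0,0,0],[-0.003,0.026,0.02,0,0,0],[-0.008,0.06,0,0,0,0],[-0.008,0.06,0,0,0,0],[-0.008,0.06,0,0,0,0],[-0.008,0.06,0,0,0,0],[-0.008,0.06,0,0,0,0],[0,0,0,0,0,0],[0,0,0,0,0,0],[0,0,0,0,0,0]]}}

```text
time: 25.2
position: [0.5456, 0.2109, 0.3443]
tool_rot: [0.872, 0.49, -0.001, -0.0]
ft_force: [-0.1, -0.7, -4.2]
grip_width: 0.0293
grip_force: 40.0
```

>>> {"op": "step_arm", "data": {"rows": [[0,0,-0.03,0,0,0],[0,0,-0.04,0,0,0],[0,0,-0.03,0,0,0],[0,0,-0.01,0,0,0],[0,0,0,0,0,0],[0,0,0,0,0,0]]}}

```text
time: 25.95
position: [0.5464, 0.212, 0.2361]
tool_rot: [0.871, 0.491, 0.001, 0.0]
ft_force: [0.3, -0.4, -4.1]
grip_width: 0.0295
grip_force: 40.0
```

>>> {"op": "step_arm", "data": {"rows": [[0,0,-0.005,0,0,0],[0,0,-0.005,0,0,0],[0,0,-0.002,0,0,0],[0,0,-0.001,0,0,0],[0,0,0,0,0,0],[0,0,0,0,0,0]]}}

```text
time: 26.7
position: [0.5455, 0.2123, 0.2218]
tool_rot: [0.871, 0.491, -0.0, -0.0]
ft_force: [-0.5, 0.2, -3.0]
grip_width: 0.0291
grip_force: 40.0
```

>>> {"op": "step_arm", "data": {"rows": [[0,0,-0.001,0,0,0],[0,0,0,0,0,0]]}}

```text
time: 26.95
position: [0.5454, 0.2122, 0.2217]
tool_rot: [0.871, 0.491, 0.0, -0.0]
ft_force: [-1.9, -0.8, 5.6]
grip_width: 0.0294
grip_force: 40.0
```

>>> {"op": "step_arm", "data": {"rows": [[0,0,0,0,0,0],[0,0,0,0,0,0],[0,0,0,0,0,0],[0,0,0,0,0,0],[0,0,0,0,0,0],[0,0,0.02,0,0,0],[0,0,0.05,0,0,0],[0,0,0.05,0,0,0],[0,0,0.05,0,0,0],[0,0,0,0,0,0],[0,0,0,0,0,0]], "jaw": 0.087}}

```text
time: 28.32
position: [0.545, 0.2121, 0.3903]
tool_rot: [0.871, 0.491, -0.0, -0.0]
ft_force: [-0.5, 0.5, -0.3]
grip_width: 0.0869
grip_force: 0.0
```

>>> {"op": "step_arm", "data": {"rows": [[0.007,-0.054,0,0,0,0],[0.007,-0.055,0,0,0,0],[0.007,-0.055,0,0,0,0],[0.007,-0.055,0,0,0,0],[0.007,-0.055,0,0,0,0],[0.007,-0.055,0,0,0,0],[0.007,-0.055,0,0,0,0],[0.007,-0.055,0,0,0,0],[0.007,-0.054,0,0,0,0],[0,0,0,0,0,0],[0,0,0,0,0,0],[0,0,0,0,0,0]]}}

```text
time: 29.82
position: [0.6083, -0.2791, 0.3897]
tool_rot: [0.871, 0.492, -0.0, -0.001]
ft_force: [0.8, 0.3, -0.2]
grip_width: 0.0869
grip_force: 0.0
```

```bash
python3 look.py f top; python3 -c "
from h import *
c=shot('top'); v,u=np.nonzero(c['depth']>0)
P=world(c,np.c_[u,v]); m=(abs(P[:,0]-.65)<.08)&(P[:,1]>-.4)&(P[:,1]<-.13)&(P[:,2]>.006)&(P[:,2]<.1)
Q=P[m]
for q in Q[np.argsort(Q[:,0])][::12]: print(q.round(3))"
```

```text
0.1822
top post_blue 0.51 [238 277  17  22] n 315 med [0.4741 0.0932 0.1229] mid [0.473  0.0934 0.1241] zt 0.1252
top post_green 0.67 [215 261  20  22] n 310 med [0.5086 0.1526 0.103 ] mid [0.5096 0.1528 0.1035] zt 0.1047
top post_yellow 0.81 [186 245  19  17] n 272 med [0.5466 0.2129 0.0832] mid [0.5456 0.2115 0.0847] zt 0.0856
top post_red 0.63 [239 275  30  27] n 154 med [0.49   0.0869 0.0182] mid [0.4748 0.0921 0.0202] zt 0.0205
top post_red 0.5 [390 216  19  19] n 275 med [ 0.6082 -0.2814  0.0463] mid [ 0.6083 -0.2811  0.0477] zt 0.0484
top seat_orange 0.74 [264 146  35  39] n 1124 med [0.7839 0.0198 0.03  ] mid [0.7898 0.0202 0.0164] zt 0.034
top seat_orange 0.54 [239 276  28  29] n 234 med [0.482  0.0824 0.0175] mid [0.4731 0.0924 0.0689] zt 0.0274
top seat_black 0.71 [214 260  22  24] n 138 med [0.5174 0.1387 0.0175] mid [0.5093 0.1501 0.0177] zt 0.0208
top seat_grey 0.7 [191 245  22  22] n 134 med [0.5534 0.1967 0.0174] mid [0.5463 0.2089 0.0195] zt 0.0206
top seat_white 0.71 [166 230  22  20] n 422 med [0.5824 0.2703 0.0174] mid [0.5825 0.2694 0.0171] zt 0.0207
top seat_whi
[... 350 characters left out ...]
1e-01 4.911e-01 0.000e+00 1.000e-04] 0.08699384934596287
[ 0.58  -0.254  0.006]
[ 0.592 -0.279  0.01 ]
[ 0.595 -0.277  0.025]
[ 0.596 -0.281  0.046]
[ 0.598 -0.252  0.007]
[ 0.6   -0.271  0.021]
[ 0.601 -0.279  0.047]
[ 0.603 -0.259  0.008]
[ 0.604 -0.267  0.046]
[ 0.606 -0.295  0.043]
[ 0.608 -0.262  0.007]
[ 0.609 -0.275  0.042]
[ 0.611 -0.283  0.048]
[ 0.612 -0.266  0.031]
[ 0.613 -0.282  0.045]
[ 0.615 -0.264  0.008]
[ 0.616 -0.269  0.039]
[ 0.618 -0.277  0.047]
[ 0.62  -0.292  0.046]
[ 0.623 -0.275  0.008]
[ 0.625 -0.272  0.009]
[ 0.63  -0.282  0.009]
[ 0.666 -0.184  0.011]
[ 0.678 -0.181  0.015]
[ 0.69  -0.184  0.017]
[ 0.7   -0.182  0.015]
[ 0.713 -0.18   0.013]
[ 0.723 -0.178  0.015]
```

>>> {"op": "step_arm", "data": {"rows": [[0,0,-0.03,0,0,0],[0,0,-0.05,0,0,0],[0,0,-0.05,0,0,0],[0,0,-0.05,0,0,0],[0,0,-0.016,0,0,0],[0,0,0,0,0,0],[0,0,0,0,0,0]]}}

```text
time: 31.3
position: [0.6095, -0.2814, 0.197]
tool_rot: [0.871, 0.491, 0.001, 0.002]
ft_force: [-0.5, -0.2, 0.2]
grip_width: 0.087
grip_force: 0.0
```

>>> {"op": "step_arm", "data": {"rows": [[0,0,0,0,0,0],[0,0,0,0,0,0],[0,0,0,0,0,0],[0,0,0,0,0,0],[0,0,0,0,0,0],[0,0,0,0,0,0],[0,0,0,0,0,0],[0,0,0,0,0,0]], "jaw": 0}}

```text
time: 32.3
position: [0.6088, -0.281, 0.1947]
tool_rot: [0.871, 0.491, 0.0, 0.0]
ft_force: [0.9, -1.2, -1.5]
grip_width: 0.029
grip_force: 40.0
```

>>> {"op": "step_arm", "data": {"rows": [[0,0,0.02,0,0,0],[0,0,0.05,0,0,0],[0,0,0.05,0,0,0],[0,0.025,0.03,0,0,0],[-0.003,0.058,0,0,0,0],[-0.003,0.059,0,0,0,0],[-0.003,0.059,0,0,0,0],[-0.003,0.059,0,0,0,0],[-0.003,0.059,0,0,0,0],[-0.003,0.059,0,0,0,0],[-0.003,0.059,0,0,0,0],[-0.003,0.059,0,0,0,0]]}}

```text
time: 33.8
position: [0.5836, 0.217, 0.3457]
tool_rot: [0.871, 0.491, -0.0, -0.0]
ft_force: [1.3, 0.2, -3.4]
grip_width: 0.0293
grip_force: 40.0
```

>>> {"op": "step_arm", "data": {"rows": [[-0.002,0.056,0,0,0,0],[0,0,0,0,0,0],[0,0,0,0,0,0],[0,0,-0.03,0,0,0],[0,0,-0.05,0,0,0],[0,0,-0.03,0,0,0],[0,0,-0.01,0,0,0],[0,0,0,0,0,0],[0,0,0,0,0,0]]}}

```text
time: 34.92
position: [0.5835, 0.271, 0.2265]
tool_rot: [0.871, 0.491, 0.002, 0.0]
ft_force: [-0.5, 0.0, -3.6]
grip_width: 0.029
grip_force: 40.0
```

>>> {"op": "step_arm", "data": {"rows": [[-0.001,0,-0.005,0,0,0],[0,0,-0.005,0,0,0],[0,0,-0.002,0,0,0],[0,0,-0.001,0,0,0],[0,0,0,0,0,0],[0,0,0,0,0,0]]}}

```text
time: 35.67
position: [0.5816, 0.2713, 0.2118]
tool_rot: [0.871, 0.491, 0.0, 0.0]
ft_force: [-0.1, 0.1, -3.8]
grip_width: 0.0291
grip_force: 40.0
```

>>> {"op": "step_arm", "data": {"rows": [[0,0,-0.001,0,0,0],[0,0,0,0,0,0]]}}

```text
time: 35.92
position: [0.5816, 0.2712, 0.2116]
tool_rot: [0.871, 0.491, 0.0, 0.0]
ft_force: [-2.2, -0.4, 4.0]
grip_width: 0.0292
grip_force: 40.0
```

Contact; release, lift clear and move aside to check.

>>> {"op": "step_arm", "data": {"rows": [[0,0,0,0,0,0],[0,0,0,0,0,0],[0,0,0,0,0,0],[0,0,0,0,0,0],[0,0,0,0,0,0],[0,0,0.02,0,0,0],[0,0,0.05,0,0,0],[0,0,0.05,0,0,0],[0,0,0.05,0,0,0],[0,0,0,0,0,0]], "jaw": 0.087}}

```text
time: 37.17
position: [0.5827, 0.2717, 0.3877]
tool_rot: [0.871, 0.491, 0.006, 0.002]
ft_force: [0.2, 0.7, -0.2]
grip_width: 0.0873
grip_force: 0.0
```

>>> {"op": "step_arm", "data": {"rows": [[0,-0.05,0,0,0,0],[0,-0.06,0,0,0,0],[0,-0.06,0,0,0,0],[0,-0.06,0,0,0,0],[0,-0.06,0,0,0,0],[0,-0.05,0,0,0,0],[0,0,0,0,0,0],[0,0,0,0,0,0],[0,0,0,0,0,0]]}}

```text
time: 38.3
position: [0.5813, -0.0672, 0.3806]
tool_rot: [0.871, 0.492, -0.0, -0.0]
ft_force: [0.1, 0.1, 0.4]
grip_width: 0.0872
grip_force: 0.0
```

```bash
python3 look.py g top scene
```

```text
0.1822
top post_blue 0.53 [239 276  17  20] n 262 med [0.4741 0.0932 0.1229] mid [0.4741 0.0923 0.1237] zt 0.1249
top post_green 0.66 [189 246  18  18] n 277 med [0.5467 0.2111 0.0829] mid [0.5455 0.212  0.0843] zt 0.0851
top post_green 0.57 [213 259  21  19] n 267 med [0.5107 0.1528 0.1032] mid [0.5097 0.1528 0.1051] zt 0.1054
top post_yellow 0.57 [187 245  20  16] n 260 med [0.5467 0.211  0.0829] mid [0.5456 0.212  0.0843] zt 0.0851
top post_red 0.69 [162 232  21  17] n 232 med [0.5819 0.2714 0.0633] mid [0.582  0.2701 0.065 ] zt 0.0655
top seat_orange 0.57 [240 275  26  29] n 198 med [0.4786 0.0819 0.0175] mid [0.4731 0.0922 0.0692] zt 0.0251
top seat_grey 0.76 [193 245  21  19] n 123 med [0.5498 0.1991 0.0174] mid [0.5451 0.2076 0.0165] zt 0.0211
top seat_white 0.78 [167 230  23  22] n 183 med [0.5896 0.2588 0.0173] mid [0.5824 0.2689 0.0174] zt 0.021
top reel 0.86 [266 145  36  37] n 1062 med [0.7841 0.0203 0.0301] mid [0.7891 0.0205 0.0167] zt 0.0339
top screwdriver 0.89 [345 153  10  66] n 470 med [ 0.7889 -0.1747  0.0221] mid [ 0.7693 -0.1764  0.0137] zt 0.0279
scene post_blu
[... 579 characters left out ...]
7 med [0.5257 0.1375 0.0172] mid [0.5139 0.152  0.0186] zt 0.0233
scene seat_grey 0.53 [360 195  23  19] n 156 med [0.5631 0.1959 0.0171] mid [0.5492 0.2091 0.0161] zt 0.0191
scene seat_white 0.58 [390 204  27  18] n 195 med [0.5995 0.2593 0.0168] mid [0.5885 0.2724 0.0186] zt 0.0205
scene reel 0.9 [315 292  52  52] n 2099 med [0.7986 0.0157 0.0296] mid [0.7792 0.0261 0.0158] zt 0.0318
scene screwdriver 0.86 [205 306  34  89] n 882 med [ 0.8062 -0.176   0.0224] mid [ 0.7521 -0.1734  0.0128] zt 0.0268
scene screwdriver 0.7 [391 200  26  16] n 114 med [0.5991 0.2589 0.0171] mid [0.5885 0.2703 0.0173] zt 0.0194
39.4 [ 0.5815 -0.0688  0.3807] [ 0.8711  0.4911  0.     -0.    ] 0.08703937937296831
```

View pics/g_scene.png

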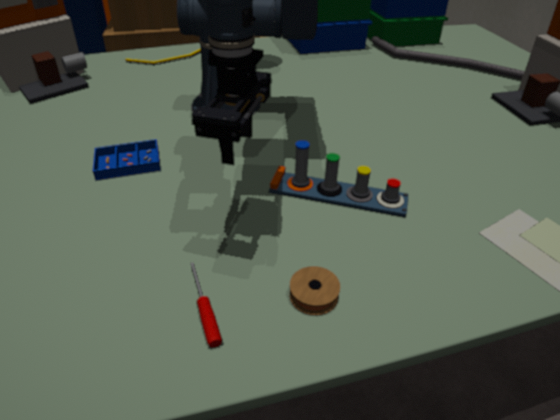

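The picture shows blue (303,165), green (332,173), yellow (363,183) and red (393,193), each upright on its seat. The reel and screwdriver have not moved.

```bash
python3 -c "
from rig import hand_in; print(hand_in())"
```

```text
the job is handed in; nothing more can be done
None
```

The job is handed in: the blue, green, yellow and red posts stand on the orange, black, grey and white seats, each within about 2 mm of centre by the last camera check, with the reel and screwdriver unmoved; `hand_in` gave no verdict.

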